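# Set a cutting plate parallel to the fence with a gauge block and hold it for the cut

### The arm

A 6-joint arm with a two-finger parallel gripper is mounted at the origin on the work surface. World frame = base frame: x ahead of the robot, y to its left, z up, the work surface at z = 0. Lengths are in mm, angles in rad, forces in N, time in s.
With the tool pointing down it reaches from about 275 to 750 mm from the base axis. Payload 10.2 kg.
Tool frame: the origin (TCP) lies on the centre line of the jaws, within the pads' length; the fingertips stand 8 mm ahead of it and the grasp point (between the pads) lies 11 mm behind it; x points along the fingers, y is the direction in which the jaws open and shut, and the axes are right-handed (so a half turn about x gives the same grasp; the last joint's range is limited). The gripper opens to 85 mm and grips with 20 to 120 N. Pads are 22 mm wide; open, the fingers measure 114 mm over their backs; the gripper's body (76 mm by 85 mm) begins 54 mm behind the grasp point. The pads swing forward as they close: fully open they stand 13 mm farther back than shut.
Start: joints at [1.084, 0.313, 1.498, -0, 1.331, -0.223], TCP at [136.907, 506.841, 239.294] pointing down, gripper open.
Joint ranges: [-2.94, 2.94], [-0.97, 2.17], [0.19, 2.56], [-1.23, 4.37], [0.02, 3.11], [-2.88, 2.88]. Speed limits (rad/s): [2.39, 2.39, 3.01, 3.14, 3.14, 3.14].

### API

Orientations are given as a unit quaternion [w, x, y, z].
In Python, from rig import ctrl, vision, workorder gives the robot as it stands. The module is installed in compiled form; this text tells all that it offers.
- The arm moves only by the shell command python3 -m jog 'ROWS' [OPENING] [FORCE]. ROWS is JSON, a list that holds one entry, the list of rows, each a list of 6 numbers: the shift along the tool's x, y, z in m, then the turn, a rotation vector about the tool's x, y, z in rad. A call has 1 to 12 rows; each row shifts and turns the commanded pose from where the row before left it, along the tool's axes as they then stand; what a row does not reach is not made up. A row lasts 1/8 s, in which the tool goes at most 62.5 mm and 10.7 degrees, less where a joint would pass 70% of its speed; a pose out of reach is approached as far as the arm can. A call is refused whole if a number of a shift passes 0.0625 or a number of a turn 0.188, either way. A call with a gripper value outside its range is refused whole. OPENING is the closure in counts, from 0 (fully open) to 255 (shut), set as the call begins (- or left out, the last holds). The fingers move at their own pace and stop on an object; FORCE is the grip in N (left out, the last holds). Time passes only in rows, so rows that do not move let the fingers close. It gives the time, the measured TCP pose, the force and the opening at its end, in the units of the state.
- ctrl.sense(): the state, without advancing time (a new reading comes with each control period).
- vision.capture(name): name is "scene" or "top"; returns a dict with "image" (480x640x3 uint8, red, green, blue), "mtx" (3x3 intrinsics, pixels), "R" (3x3) and "t" (3): a world point X has camera coordinates R X + t. Camera axes: x right, y down, z forward; pixel columns grow to the right and rows downward; lengths in mm; the calibration is good to about 2 mm. A picture is of the moment at which its call begins. There is no depth.
- workorder.finish_job(): hands the job in, once; it reports no verdict.
The state is a dict: "time_s": time; "joints": joint angles; "dq": joint speeds; "tau": joint torques, N m; "eef_pos": TCP position; "ee_rot": TCP orientation; "force": force on the tool from outside, world axes, zero at the start; "wrist_torque": the same for the moment, N m; "grip_width": opening from 0.0 (shut) to 1.0 (fully open).
Only numpy, scipy, OpenCV 4.12 (cv2) and the standard library are available. Lean on these libraries where they do the work, as an engineer would, in place of code of your own. Each camera call takes 0.05 s, during which the arm holds its last target.

### The job

Set up the cutting board for a strip cut: one stop block is already screwed to the fence, so take the loose steel gauge block from the bench, stand it upright in the gap between the fence and the cutting plate at the other end of the plate, where the gap is wide enough for it, and let it go. Then push the plate (it has a knob to hold it by) until it bears firmly on both the stop block and the gauge block, with the gauge block tight against the fence, and finish still holding the plate pressed there, flat on the board, so that the cut can be made. Leave the jar, the mallet and the awl alone.

Things in the scene. Friction and masses are not known exactly. Their poses are not given: they have to be found in the camera images.
- board: Plywood cutting board fixed to the bench, 280 (x) x 360 (y) mm, covered by a brown stiffener board whose top is 18 mm above the bench. Origin: centre of its underside, at bench height. Aluminium fence along y on the +x (far) side: 20 mm wide, working face at x = +105 mm looking to -x, top 30 mm above the bench; a dark 2 mm high cap on it marks the end without the stop.
- stop: Steel stop block screwed to the fence, immovable: 44 mm long along the fence, stands out 25 mm from the fence's working face towards the plate, black thumbscrew on top (46 mm above the bench). Origin: on the fence's top centre line, 35 mm behind the stop's working face. Sits at board y = +80 or -80 mm. Axes as the board's.
- plate: Loose aluminium plate, 110 (x) x 220 (y) x 8 mm, 0.5 kg, flat on the brown board; slides at a few N. Origin: centre of its underside. Black round knob in its middle, diameter 24, from 8 to 46 mm above the underside. Its +x edge faces the fence, 35 to 40 mm off, up to 3 degrees askew: too narrow for the gauge block in front of the stop, wide enough (29 mm or more) at the other end.
- gauge_block: Loose steel block, 25 mm thick (x) x 44 mm long (y) x 50 mm tall (z), 0.3 kg, with dark bore marks. Origin: centre of its underside. Starts upright on the bench, left or right of the board. Goes into the gap with its 25 mm thickness across the gap; it is then exactly as deep as the stop.
- jar: Amber jar with a white cap, 60 mm in diameter, 75 mm tall, standing on the bench beside the board, on the side opposite the gauge block. Not to be moved. Origin: centre of its underside.
- mallet: Mallet with a white head (diameter 48 mm, 85 mm long) and a wooden handle, about 240 mm long in all, lying on the bench at the left (+y) of the board, head towards the robot. Not to be moved. Origin: on the bench, between handle and head, 50 mm from the head's axis.
- awl: Awl with a dark wooden handle, 150 mm long, lying on the bench at the right (-y) of the board. Not to be moved. Origin: its middle, on the bench.
Mind the look-alikes: they are no part of the job. What is shaped like the gauge_block but green, orange or yellow is not meant.

How it is judged (in metres and radians):
On the way:
1. the gauge block stands upright on the board in the gap, at the end of the plate opposite the stop block, its thickness across the gap, and is let go (x of gauge_block in the frame of board between 0.07 and 0.097 m and z of gauge_block in the frame of board between 0.015 and 0.021 m and horizontal distance between gauge_block and stop between 0.125 and 0.19 m and angle between gauge_block's own z axis and vertical below 0.08 rad and angle between the x axis of gauge_block and the x axis of board, either way round below 0.35 rad and contact force between each of the arm, the fingers and gauge_block below 0.1 N), for 0.2 s.
At the end, for the whole second after the job is handed in: Gauge block untouched, upright and tight on the fence (2 mm), 125 to 190 mm from the stop block; robot holds the plate (over 2 N) and presses it on stop and gauge block (over 2 N each), parallel to the fence within 1 degree, flat on the board, at rest (contact force between plate and stop above 2 N and contact force between plate and gauge_block above 2 N and contact force between the fingers and plate above 2 N and contact force between each of the fingers, the arm and gauge_block below 0.1 N and contact force between plate and board above 0.5 N and x of gauge_block in the frame of board between 0.0905 and 0.0945 m and z of gauge_block in the frame of board between 0.015 and 0.021 m and horizontal distance between gauge_block and stop between 0.125 and 0.19 m and angle between gauge_block's own z axis and vertical below 0.06 rad and angle between the x axis of gauge_block and the x axis of board, either way round below 0.06 rad and x of plate in the frame of board between 0.022 and 0.028 m and angle between the x axis of plate and the x axis of board, either way round below 0.02 rad and angle between plate's own z axis and vertical below 0.025 rad and linear speed of each of plate, gauge_block below 0.01 m/s); the arm keeps its last pose, push and grip.
It fails at once if the jar is moved more than 20 mm (distance of jar from where it was at the start of the episode above 0.02 m).
It fails at once if the mallet is moved more than 20 mm (distance of mallet from where it was at the start of the episode above 0.02 m).
It fails at once if the awl is moved more than 20 mm (distance of awl from where it was at the start of the episode above 0.02 m).
It also fails if it takes over 58 s, if anything falls off the work surface, if the arm or the gripper's body presses on something with over 40 N, if the wrist force passes 120 N, or if a joint passes its speed limit or range.

## Working session

There is one attempt and no reset: what is moved stays moved. The work goes in short steps, Python scripts to look and compute and a shell command to move; the robot and the scene stay as the last step left them, time stands still between calls to the robot, and variables do not carry over. Pictures are saved under pics/ and viewed, and the job is handed in when it is done.

```bash
mkdir -p pics; python3 - <<'E'
from rig import ctrl, vision
import cv2,json,numpy as np,pickle
for n in("scene","top"):
    c=vision.capture(n); cv2.imwrite(f"pics/{n}0.png",c["image"][:,:,::-1]); pickle.dump(c,open(f"{n}0.pkl","wb"))
    print(n,np.round(c["mtx"],1).tolist(),np.round(c["R"],3).tolist(),np.round(c["t"],1).tolist())
print(ctrl.sense())
E
```

```text
scene [[448.4, 0.0, 316.4], [0.0, 448.4, 241.4], [0.0, 0.0, 1.0]] [[-0.727, 0.686, -0.008], [0.544, 0.569, -0.617], [-0.418, -0.453, -0.787]] [400.6, -259.5, 1282.4]
top [[449.9, 0.0, 320.0], [0.0, 449.9, 241.3], [0.0, 0.0, 1.0]] [[-0.006, -1.0, -0.023], [-0.998, 0.007, -0.057], [0.057, 0.023, -0.998]] [15.6, 516.7, 985.9]
{'time_s': 0.1, 'joints': array([ 1.08361488e+00,  3.13381754e-01,  1.49835133e+00,  7.72282951e-06,
        1.33101562e+00, -2.23417419e-01]), 'dq': array([-0.00057069, -0.00156147, -0.00165686,  0.00061899,  0.0020931 ,
        0.00035856]), 'tau': array([ 4.31004315e-03, -4.12896824e+01, -2.60138941e+01, -8.43351245e-05,
        3.05855210e-03, -1.21796145e-05]), 'eef_pos': array([136.78869336, 506.63785072, 238.8022753 ]), 'ee_rot': array([ 0.70082151,  0.09260293,  0.70111085, -0.09336748]), 'force': array([ 0.42804285, -0.96808296,  0.30239039]), 'wrist_torque': array([ 0.01648629, -0.02299249, -0.0288186 ]), 'grip_width': 0.9958927973550735}
```

View pics/top0.png

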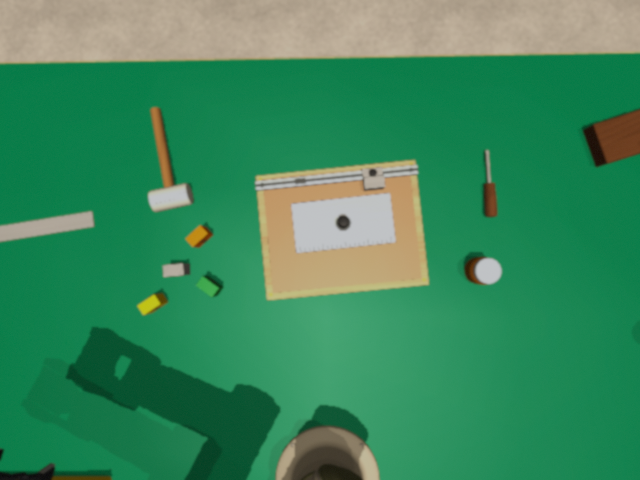

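View pics/scene0.png

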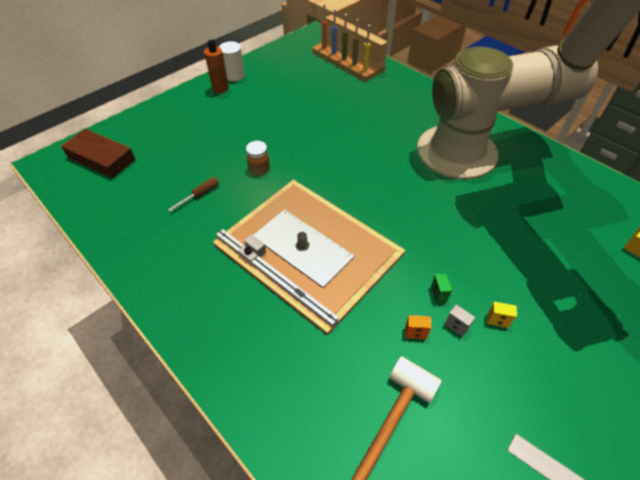

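```bash
cat > h.py <<'E'
import numpy as np,cv2,pickle
from rig import ctrl,vision
def bp(c,u,v,z):
    K,R,t=map(np.array,(c["mtx"],c["R"],c["t"]));d=R.T@np.linalg.solve(K,[u,v,1.]);o=-R.T@t
    return o+d*(z-o[2])/d[2]
def pr(c,X):
    K,R,t=map(np.array,(c["mtx"],c["R"],c["t"]));p=K@(R@np.array(X,float)+t);return p[:2]/p[2]
def crop(c,u0,v0,u1,v1,f,name):
    im=cv2.resize(c["image"][v0:v1,u0:u1,::-1],None,fx=f,fy=f,interpolation=cv2.INTER_CUBIC);cv2.imwrite("pics/"+name,im)
def rot(q):
    from scipy.spatial.transform import Rotation as Ro
    return Ro.from_quat([q[1],q[2],q[3],q[0]]).as_matrix()
def outline(c,X,im,s,off,col):
    P=np.array([(pr(c,x)+.5-off)*s-.5 for x in X]);cv2.polylines(im,[np.round(P).astype(int)],True,col,1)
E
python3 - <<'E'
from h import *
t=pickle.load(open("top0.pkl","rb"));s=pickle.load(open("scene0.pkl","rb"))
crop(t,130,220,230,320,6,"blk.png");crop(t,245,150,440,305,4,"board.png");crop(s,400,260,530,350,6,"blks.png")
E
```

```text
(no output)
```

View pics/blk.png

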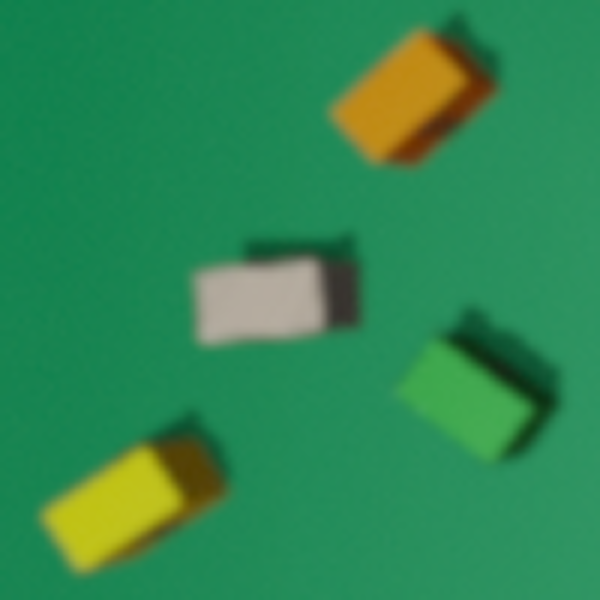

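View pics/board.png

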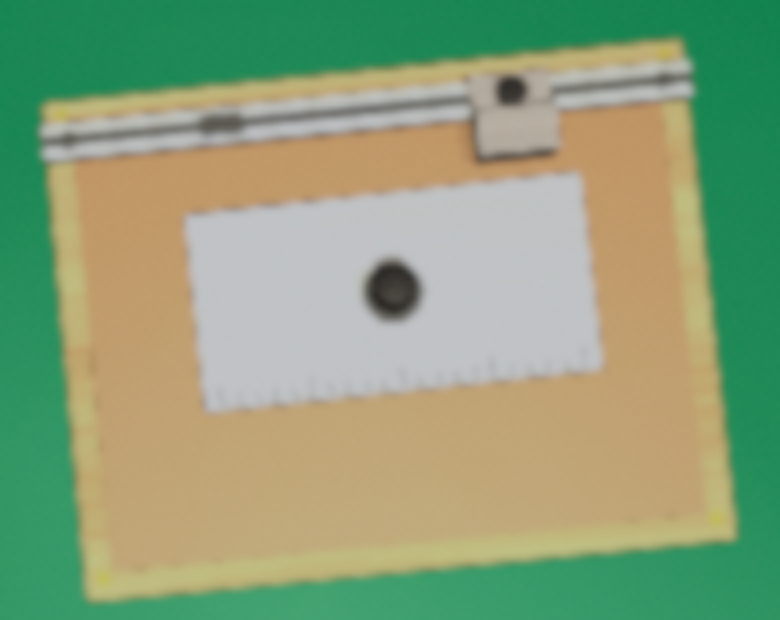

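View pics/blks.png

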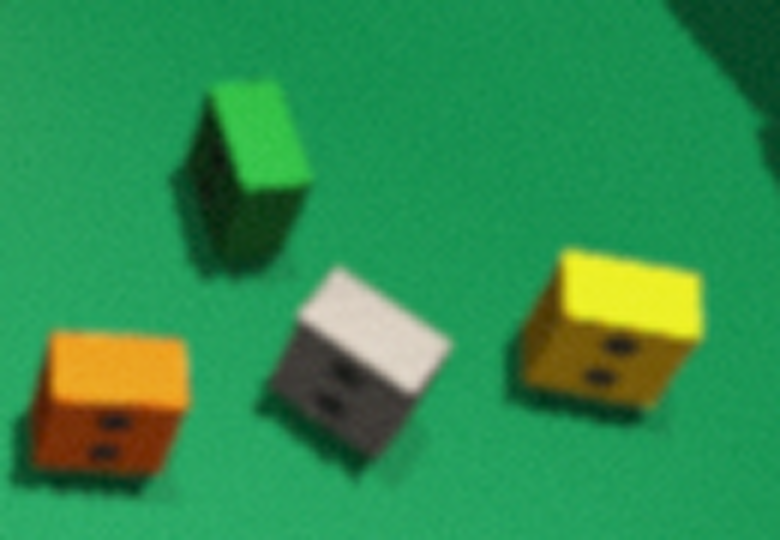

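```bash
python3 - <<'E'
from h import *
s=pickle.load(open("scene0.pkl","rb"))
crop(s,205,175,410,332,3.8,"boards.png")
E
```

```text
(no output)
```

View pics/boards.png

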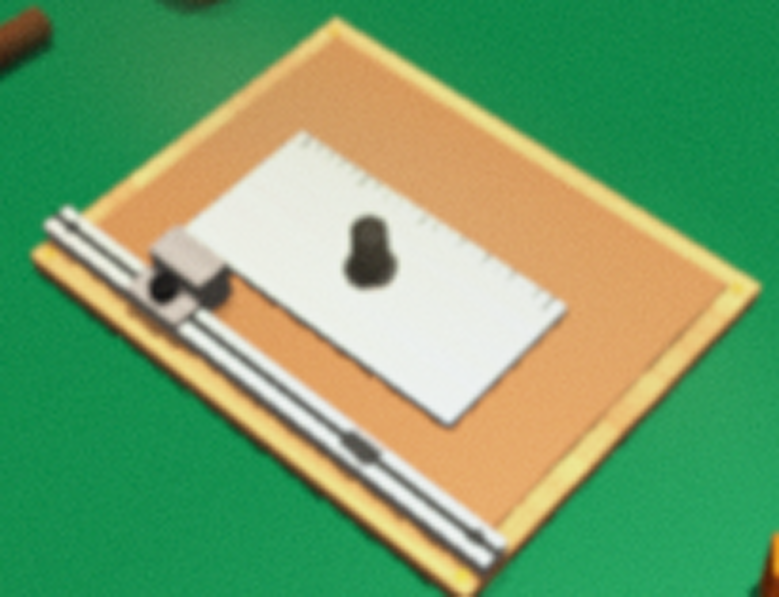

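```bash
cat > fit.py <<'E'
from h import *
from scipy.optimize import least_squares
def fit(obs,hx,hy,z,x0,freez=False):
    def res(p,each=False):
        c,s=np.cos(p[2]),np.sin(p[2]);r=[]
        for cam,pts in obs:
            for (sx,sy),uv in pts: 
                r+=list(pr(cam,[p[0]+c*sx*hx-s*sy*hy,p[1]+s*sx*hx+c*sy*hy,p[3] if freez else z])-uv)
        return np.array(r)
    o=least_squares(res,list(x0)+([z] if freez else []));return o.x,np.abs(o.fun).reshape(-1,2).round(2).max(1)
def P(u0,v0,f,*a): return [(sg,(np.array([x,y])+.5)/f-.5+[u0,v0]) for sg,x,y in a]
E
python3 - <<'E'
from fit import *
t=pickle.load(open("top0.pkl","rb"));s=pickle.load(open("scene0.pkl","rb"))
pp,pm,mp,mm=(1,1),(1,-1),(-1,1),(-1,-1)
bt=(t,P(130,220,6,(pp,193,272),(pm,322,258),(mm,328,330),(mp,202,345)))
bs=(s,P(400,260,6,(mm,338,268),(mp,452,345),(pp,412,393),(pm,298,315)))
pt=(t,P(245,150,4,(pp,186,215),(pm,581,173),(mm,603,370),(mp,207,411)))
ps=(s,P(205,175,3.8,(mm,303,131),(mp,567,307),(pp,450,424)))
dt=(t,P(245,150,4,(pp,43,104),(pm,683,40),(mm,737,538),(mp,90,600)))
ds=(s,P(205,175,3.8,(mm,336,18),(mp,760,288),(pm,33,252)))
for nm,a,b,hx,hy,z,x0 in(("blk",bt,bs,12.5,22,50,(420,290,0)),("plate",pt,ps,55,110,26,(500,-40,0)),("board",dt,ds,140,180,18,(500,-40,0))):
    for o in([a],[b],[a,b]): print(nm,*[x.round(3) for x in fit(o,hx,hy,z,x0)])
print(fit([dt,ds],140,180,18,(500,-40,0),True)[0].round(3))
# fence working edge, stop
for c,Q in((t,((42,160),(692,97),(475,160),(558,150),(512,88))),):
    for x,y in Q: print(bp(c,(x+.5)/4-.5+245,(y+.5)/4-.5+150,30).round(1))
for x,y in((68,207),(505,546)): print(bp(s,(x+.5)/3.8-.5+205,(y+.5)/3.8-.5+175,30).round(1))
E
```

```text
blk [4.55499e+02 3.28506e+02 1.10000e-01] [0.74 0.6  0.47 0.34]
blk [4.58879e+02 3.29864e+02 6.80000e-02] [0.18 0.05 0.26 0.05]
blk [4.56998e+02 3.29189e+02 9.00000e-02] [0.63 0.78 0.88 1.23 0.87 1.08 0.64 0.58]
plate [ 5.57039e+02 -3.89370e+01  9.80000e-02] [0.15 0.2  0.34 0.41]
plate [ 5.60868e+02 -3.70220e+01  1.00000e-01] [0.18 0.29 0.18]
plate [ 5.58256e+02 -3.84700e+01  9.60000e-02] [0.8  0.65 0.37 0.68 1.1  0.88 0.85]
board [ 5.43084e+02 -3.52680e+01  9.10000e-02] [0.39 0.59 0.58 0.65]
board [ 5.48708e+02 -3.13660e+01  8.60000e-02] [0.57 1.01 1.29]
board [ 5.44651e+02 -3.42530e+01  9.10000e-02] [1.12 1.24 0.29 1.15 1.81 2.04 1.2 ]
[ 5.4395e+02 -3.5664e+01  9.0000e-02  1.0040e+01]
[631.5 155.   30. ]
[ 662.9 -203.5   30. ]
[629.2 -84.   30. ]
[ 634.3 -129.6   30. ]
[ 669.  -104.8   30. ]
[ 668.3 -201.8   30. ]
[638.1 156.2  30. ]
```

```bash
python3 - <<'E'
from h import *
s=ctrl.sense();R=rot(s["ee_rot"]);print(R.round(3))
t=pickle.load(open("top0.pkl","rb"))
# jar, mallet
print("jar",bp(t,488,270,75).round(),"mallet",bp(t,170,197,24).round())
E
```

```text
[[-0.001  0.261  0.965]
 [-0.001  0.965 -0.261]
 [-1.    -0.001 -0.   ]]
jar [ 452. -336.   75.] mallet [618. 347.  24.]
```

```bash
python3 -m jog '[[[0.01,-0.0126,0.05,0,0,0],[0.01,-0.0126,0.05,0,0,0],[0.01,-0.0126,0.05,0,0,0],[0.01,-0.0126,0.05,0,0,0],[0.01,-0.0126,0.05,0,0,0],[0.01,-0.0126,0.05,0,0,0],[0.01,-0.0126,0.05,0,0,0],[0,0,0,-0.177,0,0],[0,0,0,-0.177,0,0],[0,0,0,0,0,0],[0,0,0,0,0,0]]]' 75 40
python3 - <<'E'
from h import *
s=ctrl.sense();R=rot(s["ee_rot"]);print(R.round(3),s["eef_pos"],s["time_s"],s["force"])
for n in("scene","top"):
    c=vision.capture(n); pickle.dump(c,open(f"{n}1.pkl","wb"));u=pr(c,s["eef_pos"]);print(n,u)
    u=u.astype(int);u0=max(0,u[0]-65);crop(c,u0,u[1]-60,u0+130,u[1]+60,6,n+"1.png")
    print(u0,u[1]-60)
E
```

```text
time_s: 1.48
eef_pos: [451.7, 330.5, 169.2]
ee_rot: [0.706, -0.031, 0.707, 0.031]
force: [-0.8, -0.0, -0.0]
grip_width: 0.705
[[-0.    -0.087  0.996]
 [-0.     0.996  0.087]
 [-1.    -0.    -0.   ]] [451.65191691 330.46349046 169.17254391] 1.475 [-0.78310639 -0.01413745 -0.02469065]
scene [480.93677956 280.1079679 ]
415 220
top [150.0754088  272.22875467]
85 212
```

View pics/scene1.png

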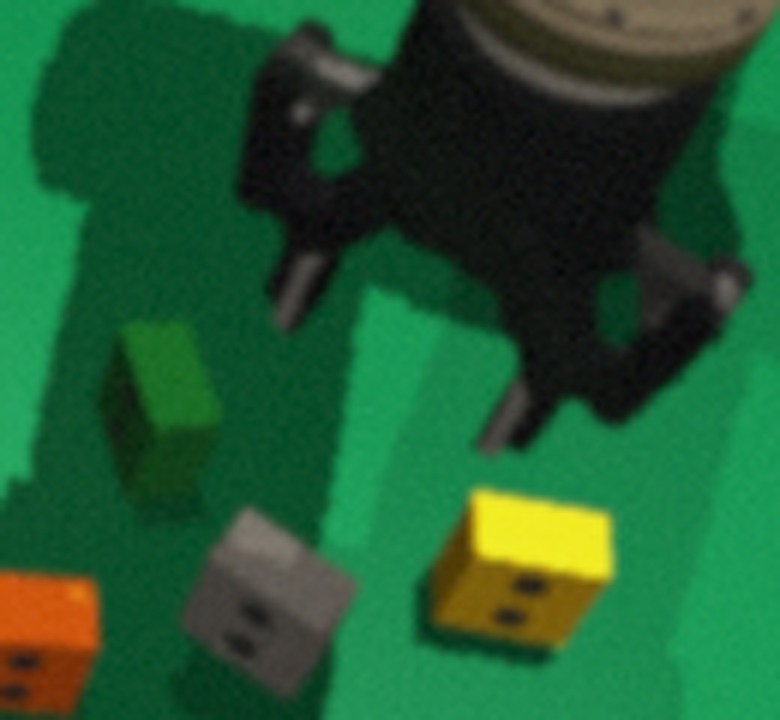

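View pics/top1.png

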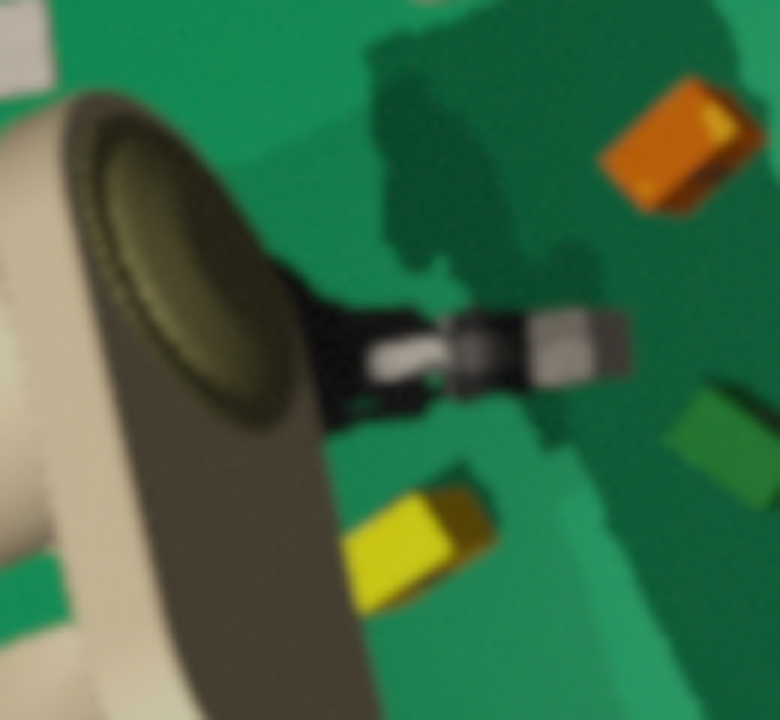

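The four block candidates in the top view are grey (175,270), orange (198,236), green (208,286) and yellow (151,304). Only the grey one with dark bores (scene 460,320, enlarged in blks.png) fits. The gripper is hovering above and behind it, and the fingers are turned to match the block. I'll go lower and check alignment.

```bash
python3 -m jog '[[[0.03,-0.0018,0.0053,0,0,0],[0.034,0,0,0,0,0],[0.034,0,0,0,0,0],[0,0,0,0,0,0],[0,0,0,0,0,0]]]'
python3 - <<'E'
from h import *
s=ctrl.sense();print(s["eef_pos"],s["time_s"])
c=vision.capture("scene");pickle.dump(c,open("scene2.pkl","wb"))
crop(c,410,240,530,350,6,"scene2.png")
im=cv2.imread("pics/scene2.png");R=rot(s["ee_rot"]);p=s["eef_pos"]
for sy in(-1,1):
    for z in (0,4,8): outline(c,[p+R@[z,sy*30,-11],p+R@[z,sy*30,11]],im,6,np.array([410,240]),(0,0,255))
cv2.imwrite("pics/scene2.png",im)
E
```

```text
time_s: 2.2
eef_pos: [457.9, 329.5, 72.7]
ee_rot: [0.707, -0.031, 0.706, 0.032]
force: [-0.1, 0.4, 0.4]
grip_width: 0.709
[457.87751297 329.47756418  72.68659066] 2.2
```

View pics/scene2.png

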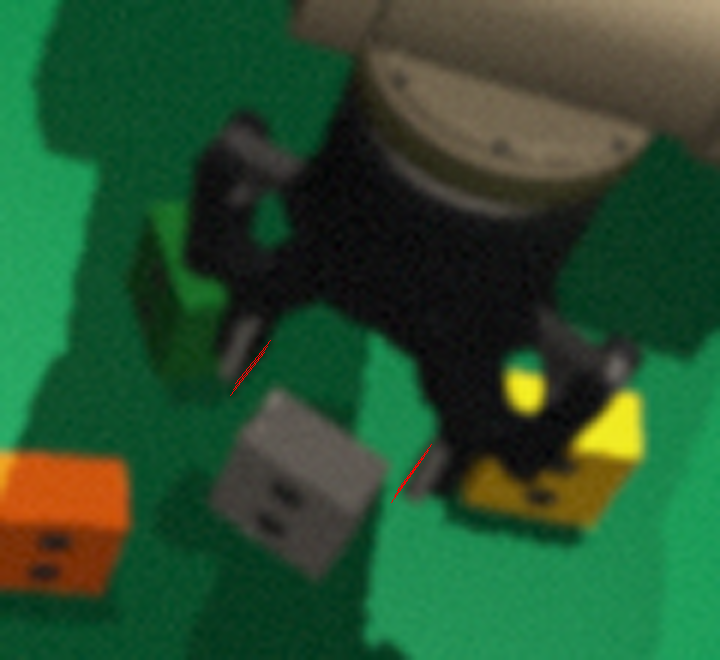

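```bash
python3 -m jog '[[[0.015,0,0.0005,0,0,0],[0.02,0,0,0,0,0],[0.0127,0,0,0,0,0],[0,0,0,0,0,0],[0,0,0,0,0,0],[0,0,0,0,0,0]]]'
python3 -m jog '[[[0,0,0,0,0,0],[0,0,0,0,0,0],[0,0,0,0,0,0],[0,0,0,0,0,0],[0,0,0,0,0,0],[0,0,0,0,0,0]]]' 255 40
```

```text
time_s: 3.0
eef_pos: [458.1, 329.3, 24.2]
ee_rot: [0.707, -0.032, 0.706, 0.032]
force: [0.4, -0.4, -0.0]
grip_width: 0.706
time_s: 3.75
eef_pos: [458.1, 329.3, 24.2]
ee_rot: [0.707, -0.032, 0.706, 0.032]
force: [-0.1, -0.9, 6.5]
grip_width: 0.509
```

```bash
python3 -m jog '[[[-0.02,0,0,0,0,0],[-0.035,0,0,0,0,0],[-0.035,0,0,0,0,0],[0,-0.042,0.02,0,0,0],[0,-0.042,0.02,0,0,0],[0,-0.042,0.02,0,0,0],[0,-0.042,0.02,0,0,0],[0,-0.042,0.02,0,0,0],[0,-0.042,0.02,0,0,0],[0,-0.042,0.02,0,0,0],[0,0,0,0,0,0],[0,0,0,0,0,0]]]'
python3 - <<'E'
from h import *
s=ctrl.sense();print(s["eef_pos"],s["time_s"],s["force"])
for n,b in(("scene",(225,175,415,335)),("top",(245,140,445,300))):
    c=vision.capture(n); pickle.dump(c,open(f"{n}3.pkl","wb"));crop(c,*b,4,n+"3.png")
E
```

```text
time_s: 5.25
eef_pos: [623.0, 49.4, 112.8]
ee_rot: [0.706, -0.032, 0.707, 0.032]
force: [0.2, 1.6, -2.8]
grip_width: 0.504
[623.00540892  49.39581041 112.82014602] 5.25 [ 0.18424729  1.56707168 -2.81433656]
```

View pics/scene3.png

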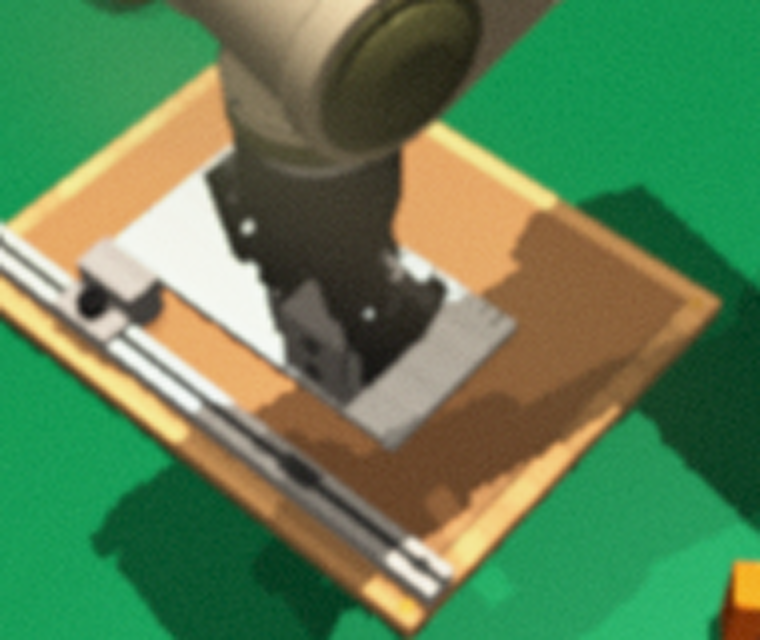

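View pics/top3.png

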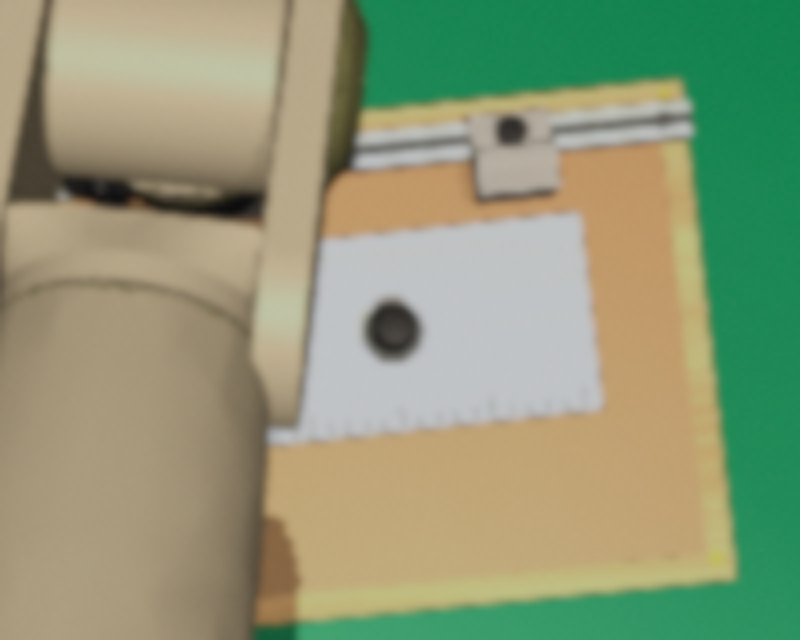

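```bash
cat > ov.py <<'E'
from h import *
def box(ctr,yaw,dx,dy,z0,z1):
    c,s=np.cos(yaw),np.sin(yaw);b=[[ctr[0]+c*a*dx/2-s*b*dy/2,ctr[1]+s*a*dx/2+c*b*dy/2] for a,b in((1,1),(1,-1),(-1,-1),(-1,1))]
    return [[p+[z] for p in b] for z in(z0,z1)]+[[b[i]+[z0],b[i]+[z1]] for i in range(4)]
def B(o,yaw,x,y): c,s=np.cos(yaw),np.sin(yaw);return [o[0]+c*x-s*y,o[1]+s*x+c*y]
def draw(c,im,f,off,L,col):
    for q in L: outline(c,q,im,f,np.array(off),col)
E
python3 - <<'E'
from ov import *
c=pickle.load(open("scene3.pkl","rb"));im=cv2.imread("pics/scene3.png");off=(225,175)
p=np.array([623.0,49.4])
draw(c,im,4,off,box(p,.088,25,44,88.6,138.6),(0,0,255))
o=np.array([548.,-33.]);yaw=.088
draw(c,im,4,off,box(B(o,yaw,115,0),yaw,20,360,18,30),(255,0,0))
draw(c,im,4,off,box(B(o,yaw,92.5,-80),yaw,25,44,18,40),(255,0,0))
draw(c,im,4,off,box([560.9,-37],.1,110,220,18,26),(255,0,255))
cv2.imwrite("pics/ov3.png",im)
E
```

```text
(no output)
```

View pics/ov3.png

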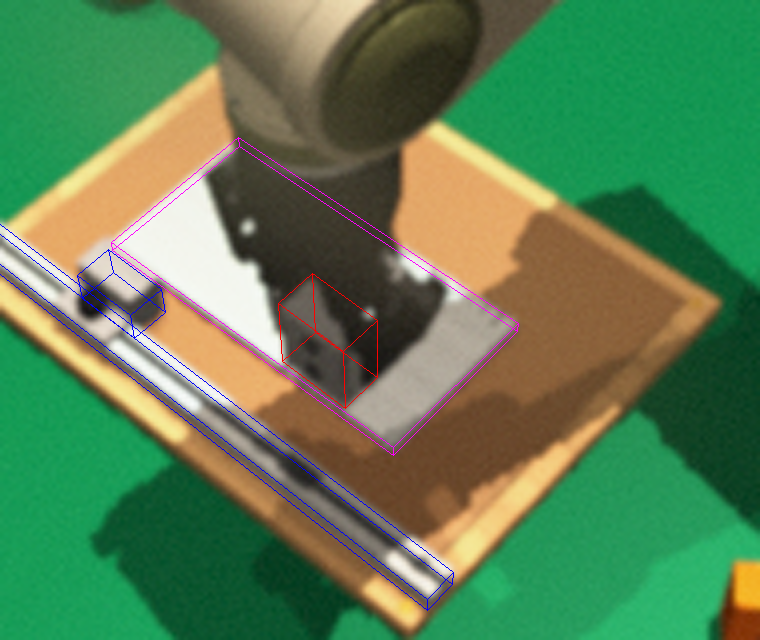

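```bash
python3 - <<'E'
from h import *
c=pickle.load(open("scene3.pkl","rb"))
im=cv2.resize(c["image"][225:330,285:360,::-1],None,fx=7.5,fy=7.5,interpolation=cv2.INTER_CUBIC)
im=(255*(im/255.)**.5).astype(np.uint8);im=im[:600] if im.shape[0]<=600 else im[-600:] 
print(im.shape);cv2.imwrite("pics/z3.png",cv2.resize(c["image"][235:315,285:360,::-1],None,fx=7.5,fy=7.5,interpolation=cv2.INTER_CUBIC))
z=cv2.imread("pics/z3.png");cv2.imwrite("pics/z3.png",(255*(z/255.)**.5).astype(np.uint8))
E
```

```text
(600, 562, 3)
```

View pics/z3.png

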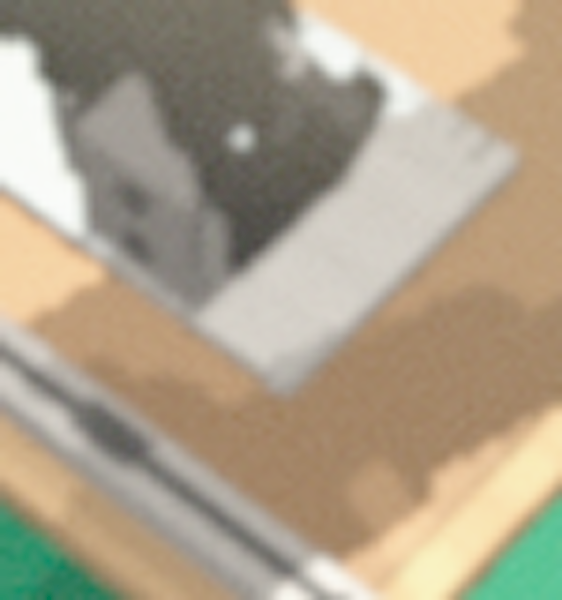

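```bash
python3 - <<'E'
from h import *
c=pickle.load(open("scene3.pkl","rb"))
f=lambda x,y,z:bp(c,(x+.5)/7.5-.5+285,(y+.5)/7.5-.5+235,z)
def line(a,b,x,y):pass
A,Bq=f(0,322,30),f(320,558,30);print("fence",A.round(1),Bq.round(1))
P1,P2=f(0,188,26),f(280,388,26);print("plate",P1.round(1),P2.round(1))
t=(Bq-A)/np.linalg.norm(Bq-A);n=np.array([-t[1],t[0],0]);
print("fence yaw",np.arctan2(-t[0],t[1]),"gap",(P1-A)@n,(P2-A)@n)
for q in((192,308),(85,232)): X=f(*q,88.6);print("blk bottom +x corner",X.round(1),(X-A)@n)
print("tcp",(np.array([623,49.4,30])-A)@n, n)
E
```

```text
fence [651.3   5.1  30. ] [638.2 126.   30. ]
plate [618.1 -33.8  26. ] [606.   76.3  26. ]
fence yaw 0.10822826943795068 gap 37.29007567798595 37.37386583074457
blk bottom +x corner [633.1  69.8  88.6] 11.165297814511204
blk bottom +x corner [637.4  30.8  88.6] 11.101428615965274
tcp 23.381847279894906 [-0.99414904 -0.10801711  0.        ]
```

```bash
python3 -m jog '[[[0.015,0,0.005,0,0,0],[0.02,0,0,0,0,0],[0.01,0,0,0,0,0],[0,0,0,0,0,0],[0,0,0,0,0,0]]]'
python3 - <<'E'
from h import *
s=ctrl.sense();print(s["eef_pos"],s["time_s"],s["force"])
c=vision.capture("scene"); pickle.dump(c,open("scene4.pkl","wb"))
z=cv2.resize(c["image"][235:315,270:360,::-1],None,fx=7.5,fy=7.5,interpolation=cv2.INTER_CUBIC)
cv2.imwrite("pics/z4.png",(255*(z/255.)**.5).astype(np.uint8))
E
```

```text
time_s: 5.98
eef_pos: [629.0, 49.5, 69.2]
ee_rot: [0.707, -0.032, 0.706, 0.032]
force: [-0.3, -0.1, -2.2]
grip_width: 0.506
[628.97806853  49.50593312  69.19692871] 5.975 [-0.28252708 -0.06528141 -2.21272153]
```

View pics/z4.png

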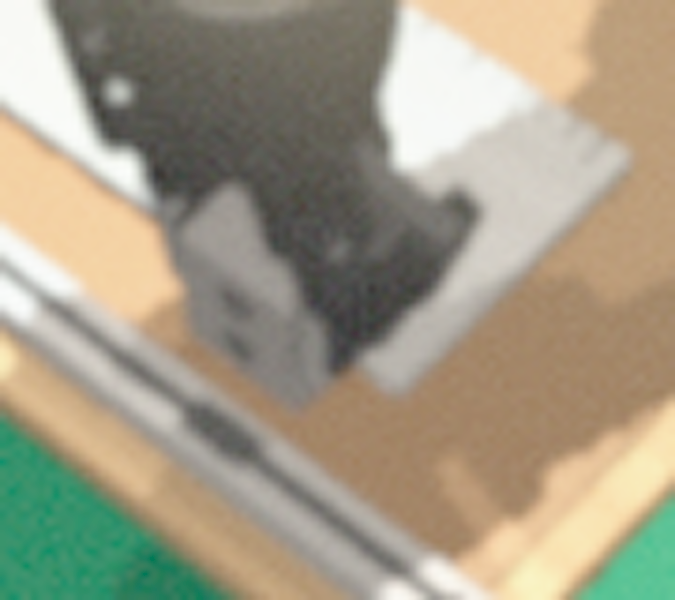

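```bash
python3 - <<'E'
from h import *
c=pickle.load(open("scene4.pkl","rb"))
f=lambda x,y,z:bp(c,(x+.5)/7.5-.5+270,(y+.5)/7.5-.5+235,z)
A,Bq=f(112,320,30),f(432,558,30);print("fence",A.round(1),Bq.round(1))
P2=f(393,390,26);print("plate",P2.round(1))
t=(Bq-A)/np.linalg.norm(Bq-A);n=np.array([-t[1],t[0],0]);
print("gap",(P2-A)@n)
for q in((298,410),(193,335),(332,372)): X=f(*q,45);print("blk bottom corner",X.round(1),(X-A)@n)
E
```

```text
fence [651.    4.5  30. ] [638.3 125.9  30. ]
plate [606.4  76.9  26. ]
gap 36.84630343405137
blk bottom corner [638.7  71.8  45. ] 5.2585593832325666
blk bottom corner [643.3  32.6  45. ] 4.6843377084220155
blk bottom corner [623.1  69.2  45. ] 21.025852163248516
```

```bash
python3 -m jog '[[[0.01,0,0,0,0,0],[0.008,0,0,0,0,0],[0.005,0,0,0,0,0],[0.003,0,0,0,0,0],[0,0,0,0,0,0],[0,0,0,0,0,0]]]'
python3 - <<'E'
from h import *
s=ctrl.sense();print(s["eef_pos"],s["time_s"],s["force"])
c=vision.capture("scene"); pickle.dump(c,open("scene5.pkl","wb"))
z=cv2.resize(c["image"][235:315,270:360,::-1],None,fx=7.5,fy=7.5,interpolation=cv2.INTER_CUBIC)
cv2.imwrite("pics/z5.png",(255*(z/255.)**.5).astype(np.uint8))
E
```

```text
time_s: 6.78
eef_pos: [628.7, 49.4, 42.7]
ee_rot: [0.706, -0.032, 0.706, 0.032]
force: [-0.0, -0.7, -2.8]
grip_width: 0.511
[628.7138188   49.42383423  42.73454768] 6.775 [-0.00659205 -0.7404866  -2.77195895]
```

View pics/z5.png

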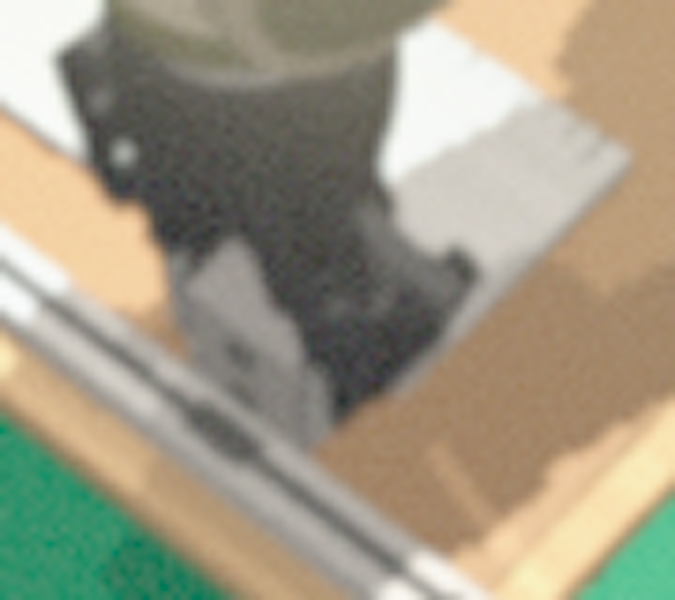

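```bash
python3 -m jog '[[[0.0008,0,0,0,0,0],[0,0,0,0,0,0],[0,0,0,0,0,0]]]'; python3 -m jog '[[[0.0008,0,0,0,0,0],[0,0,0,0,0,0],[0,0,0,0,0,0]]]'
```

```text
time_s: 7.2
eef_pos: [628.8, 49.4, 42.2]
ee_rot: [0.707, -0.032, 0.706, 0.032]
force: [-1.0, -1.1, 2.5]
grip_width: 0.509
time_s: 7.58
eef_pos: [629.0, 49.4, 42.2]
ee_rot: [0.707, -0.032, 0.706, 0.032]
force: [-4.0, -0.0, 8.1]
grip_width: 0.508
```

```bash
python3 -m jog '[[[-0.0005,0,0,0,0,0],[0,0,0,0,0,0],[0,0,0,0,0,0],[0,0,0,0,0,0],[0,0,0,0,0,0]]]' 75; python3 -m jog '[[[-0.02,0,0,0,0,0],[-0.035,0,0,0,0,0],[-0.04,0,0,0,0,0],[0,0,0,0,0,0]]]'
python3 - <<'E'
from h import *
s=ctrl.sense();print(s["eef_pos"],s["time_s"],s["force"],s["joints"].round(3))
c=vision.capture("scene"); pickle.dump(c,open("scene6.pkl","wb"))
z=cv2.resize(c["image"][215:315,260:360,::-1],None,fx=6,fy=6,interpolation=cv2.INTER_CUBIC)
cv2.imwrite("pics/z6.png",(255*(z/255.)**.6).astype(np.uint8))
E
```

```text
time_s: 8.2
eef_pos: [628.6, 49.4, 41.4]
ee_rot: [0.706, -0.032, 0.706, 0.032]
force: [0.2, -0.1, -0.5]
grip_width: 0.7
time_s: 8.7
eef_pos: [630.0, 49.3, 139.8]
ee_rot: [0.709, -0.032, 0.704, 0.032]
force: [-0.4, 0.2, -0.3]
grip_width: 0.706
[630.03034219  49.31650859 139.82480043] 8.7 [-0.42193569  0.181997   -0.2740319 ] [-0.107  0.628  1.283  0.     1.225 -1.768]
```

View pics/z6.png

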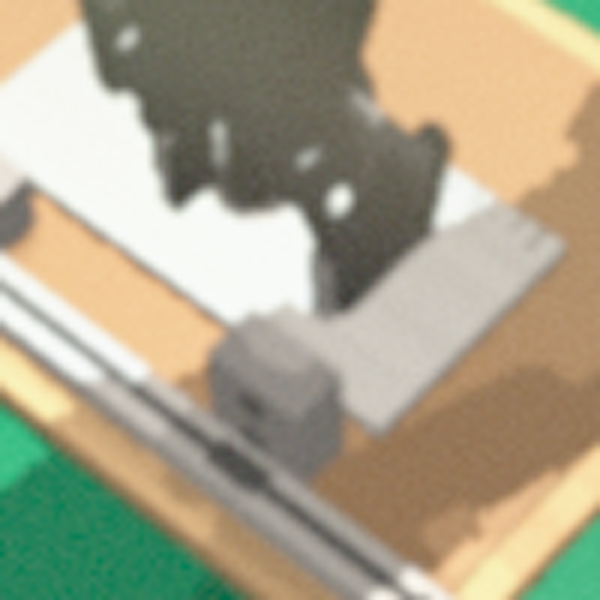

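```bash
python3 - <<'E'
from h import *
t=pickle.load(open("top0.pkl","rb"));s=pickle.load(open("scene0.pkl","rb"))
a=bp(t,(392.5)/4-.5+245,290.5/4-.5+150,64);b=bp(s,370.5/3.8-.5+205,228.5/3.8-.5+175,64)
print(a,b);m=(a+b)/2
st=ctrl.sense();R=rot(st["ee_rot"]);d=np.array([m[0],m[1],100])-st["eef_pos"];print(R.T@d)
E
```

```text
[554.34013138 -36.86774225  64.        ] [560.05783982 -36.89786119  64.        ]
[ 37.4056279  -79.44751455 -79.42852064]
```

```bash
python3 -m jog '[[[0.005,-0.027,-0.026,0,0,0],[0.005,-0.027,-0.027,0,0,0],[0.005,-0.0255,-0.026,0,0,0],[0,0,0,0.1745,0,0],[0,0,0,0.1745,0,0],[0,0,0,0.1745,0,0],[0,0,0,0.1745,0,0],[0,0,0,0.1745,0,0],[0,0,0,0.1745,0,0],[0,0,0,0.1745,0,0],[0,0,0,0.1745,0,0],[0,0,0,0.1745,0,0]]]'
python3 -m jog '[[[0,0,0,0,0,0],[0,0,0,0,0,0]]]'
python3 - <<'E'
from h import *
s=ctrl.sense();print(s["eef_pos"],s["time_s"],s["force"],s["joints"].round(3),rot(s["ee_rot"]).round(3))
c=vision.capture("scene"); pickle.dump(c,open("scene7.pkl","wb"))
crop(c,225,175,385,295,5,"z7.png")
E
```

```text
time_s: 10.25
eef_pos: [556.5, -36.7, 120.1]
ee_rot: [0.52, 0.478, 0.521, -0.479]
force: [0.7, -0.5, -0.5]
grip_width: 0.709
time_s: 10.5
eef_pos: [556.8, -36.8, 120.9]
ee_rot: [0.523, 0.476, 0.523, -0.476]
force: [-0.8, -0.3, -0.9]
grip_width: 0.706
[556.84513958 -36.81137752 120.8784727 ] 10.5 [-0.79119063 -0.32682815 -0.87957708] [-0.276  0.502  1.548 -0.     1.093 -0.37 ] [[-0.001  0.996  0.094]
 [ 0.     0.094 -0.996]
 [-1.    -0.001 -0.   ]]
```

View pics/z7.png

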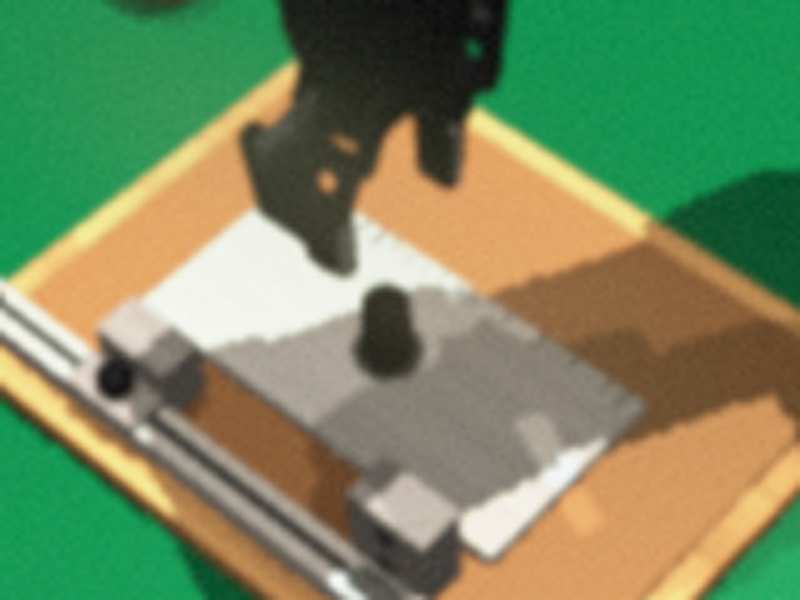

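```bash
python3 -m jog '[[[0.025,0,0,0,0,0],[0.03,0,0,0,0,0],[0.02,0,0,0,0,0],[0.008,0,0,0,0,0],[0,0,0,0,0,0],[0,0,0,0,0,0]]]'
python3 -m jog '[[[0,0,0,0,0,0],[0,0,0,0,0,0],[0,0,0,0,0,0],[0,0,0,0,0,0],[0,0,0,0,0,0],[0,0,0,0,0,0],[0,0,0,0,0,0],[0,0,0,0,0,0]]]' 255 40
python3 - <<'E'
from h import *
s=ctrl.sense();print(s["eef_pos"],s["time_s"],s["force"])
c=vision.capture("scene"); pickle.dump(c,open("scene8.pkl","wb"))
crop(c,225,175,385,295,5,"z8.png")
E
```

```text
time_s: 11.3
eef_pos: [557.6, -37.0, 39.4]
ee_rot: [0.523, 0.477, 0.522, -0.477]
force: [0.6, -0.6, -0.0]
grip_width: 0.704
time_s: 12.3
eef_pos: [557.5, -37.0, 39.1]
ee_rot: [0.522, 0.477, 0.522, -0.477]
force: [-1.1, 0.7, 5.8]
grip_width: 0.266
[557.46425654 -36.96239065  39.10311692] 12.3 [-1.08749036  0.66645002  5.76725002]
```

View pics/z8.png

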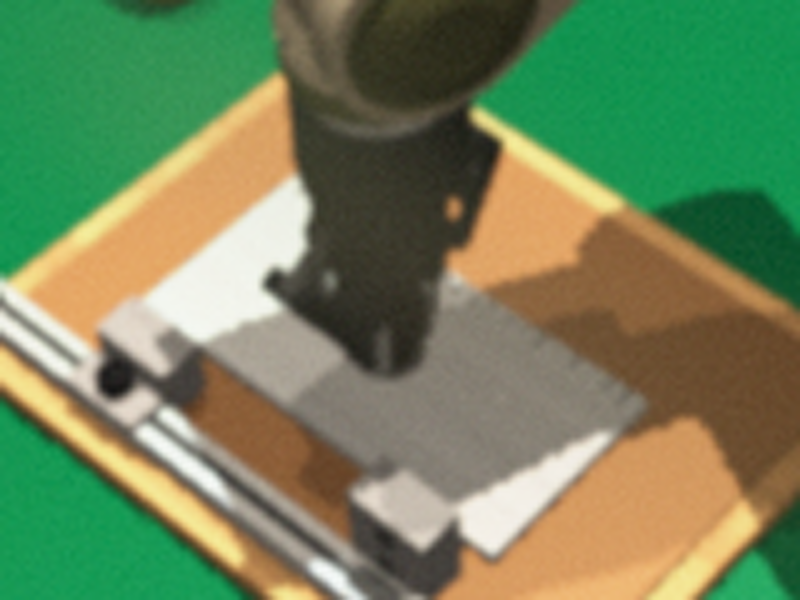

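```bash
python3 -m jog '[[[0,0.002,0,0,0,0],[0,0.002,0,0,0,0],[0,0.002,0,0,0,0],[0,0.002,0,0,0,0],[0,0,0,0,0,0]]]'; python3 -m jog '[[[0,0.001,0,0,0,0],[0,0.001,0,0,0,0],[0,0,0,0,0,0]]]'
```

```text
time_s: 12.98
eef_pos: [565.4, -36.2, 39.1]
ee_rot: [0.522, 0.477, 0.522, -0.477]
force: [-0.4, 0.7, 5.8]
grip_width: 0.266
time_s: 13.35
eef_pos: [567.3, -36.1, 39.1]
ee_rot: [0.522, 0.477, 0.522, -0.477]
force: [-2.1, 0.8, 6.4]
grip_width: 0.265
```

```bash
python3 -m jog '[[[0,0.001,0,0,0,0],[0,0,0,0,0,0]]]'; python3 -m jog '[[[0,0.001,0,0,0,0],[0,0,0,0,0,0]]]'
```

```text
time_s: 13.6
eef_pos: [568.3, -36.0, 39.1]
ee_rot: [0.522, 0.477, 0.522, -0.477]
force: [-1.9, -0.5, 6.1]
grip_width: 0.271
time_s: 13.85
eef_pos: [569.2, -35.9, 39.1]
ee_rot: [0.522, 0.477, 0.522, -0.477]
force: [-1.4, 0.2, 6.8]
grip_width: 0.271
```

```bash
python3 - <<'E'
from h import *
s=ctrl.sense();print(s["eef_pos"],s["time_s"],s["force"],s["wrist_torque"])
c=vision.capture("scene"); pickle.dump(c,open("scene9.pkl","wb"))
crop(c,225,175,385,295,5,"z9.png")
E
```

```text
[569.15486523 -35.91262253  39.0813755 ] 13.85 [-1.43502544  0.21032959  6.78997013] [-0.0706496   0.35997083  0.01328429]
```

View pics/z9.png

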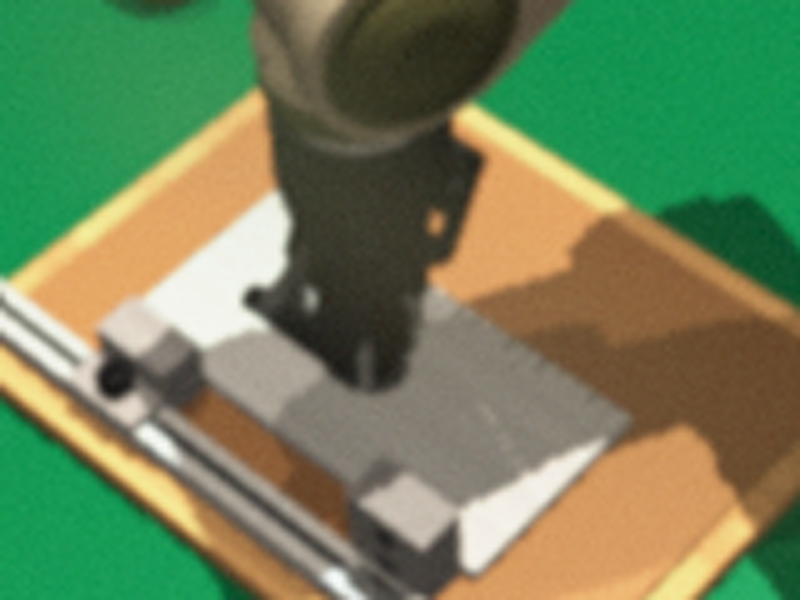

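```bash
for i in 1; do python3 -m jog '[[[0,0.001,0,0,0,0],[0,0,0,0,0,0]]]'; done; python3 -m jog '[[[0,0.001,0,0,0,0],[0,0,0,0,0,0]]]'; python3 -m jog '[[[0,0.001,0,0,0,0],[0,0,0,0,0,0]]]'
```

```text
time_s: 14.15
eef_pos: [569.6, -35.7, 39.1]
ee_rot: [0.522, 0.477, 0.522, -0.477]
force: [-5.9, 0.1, 9.1]
grip_width: 0.269
time_s: 14.4
eef_pos: [570.1, -35.5, 39.1]
ee_rot: [0.521, 0.476, 0.523, -0.478]
force: [-10.0, 1.1, 11.4]
grip_width: 0.268
time_s: 14.65
eef_pos: [570.1, -35.5, 39.1]
ee_rot: [0.521, 0.476, 0.524, -0.478]
force: [-15.8, -0.9, 15.8]
grip_width: 0.267
```

```bash
python3 -m jog '[[[0,0.001,0,0,0,0],[0,0,0,0,0,0],[0,0,0,0,0,0]]]'; python3 -m jog '[[[0,0.001,0,0,0,0],[0,0,0,0,0,0],[0,0,0,0,0,0]]]'
python3 - <<'E'
from h import *
s=ctrl.sense();print(s["eef_pos"],s["time_s"],s["force"],s["wrist_torque"])
c=vision.capture("scene"); pickle.dump(c,open("scene10.pkl","wb"))
crop(c,225,175,385,305,4.6,"z10.png")
c=vision.capture("top"); pickle.dump(c,open("top10.pkl","wb"));crop(c,245,150,440,305,4,"t10.png")
E
```

```text
time_s: 15.02
eef_pos: [570.1, -35.5, 39.0]
ee_rot: [0.52, 0.475, 0.524, -0.479]
force: [-22.0, -1.4, 19.6]
grip_width: 0.27
time_s: 15.4
eef_pos: [570.1, -35.4, 39.0]
ee_rot: [0.519, 0.474, 0.525, -0.479]
force: [-26.4, -2.7, 23.7]
grip_width: 0.27
[570.12457672 -35.37301941  38.96252414] 15.4 [-26.36796988  -2.66532295  23.69705691] [-0.43470392  3.9088156  -0.1613878 ]
```

View pics/z10.png

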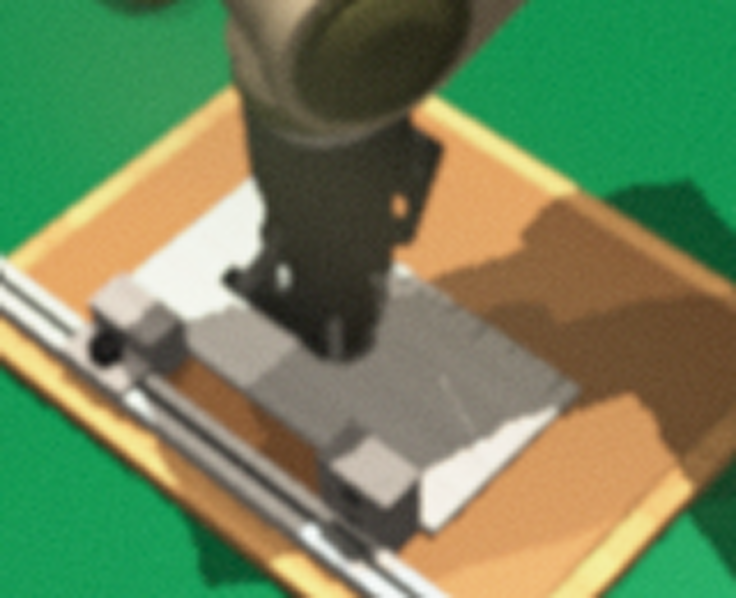

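View pics/t10.png

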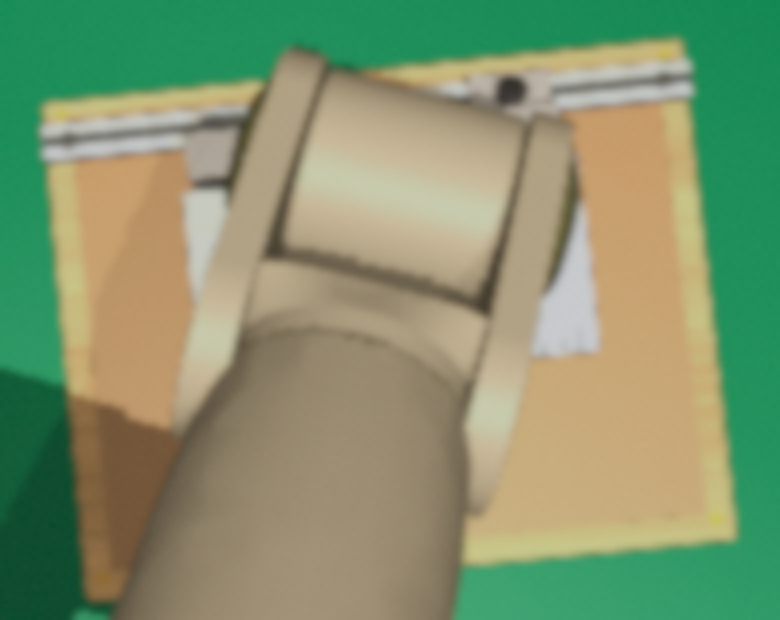

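```bash
python3 - <<'E'
from ov import *
s=ctrl.sense();print(rot(s["ee_rot"]).round(4),s["time_s"])
c=pickle.load(open("scene10.pkl","rb"))
z=cv2.resize(c["image"][225:305,285:385,::-1],None,fx=7.5,fy=7.5,interpolation=cv2.INTER_CUBIC)
cv2.imwrite("pics/za.png",(255*(z/255.)**.6).astype(np.uint8))
z=cv2.resize(c["image"][220:280,235:315,::-1],None,fx=10,fy=10,interpolation=cv2.INTER_CUBIC)
cv2.imwrite("pics/zb.png",(255*(z/255.)**.6).astype(np.uint8))
E
```

```text
[[-1.070e-02  9.958e-01  9.090e-02]
 [ 5.000e-04  9.090e-02 -9.959e-01]
 [-9.999e-01 -1.070e-02 -1.500e-03]] 15.5
```

View pics/za.png

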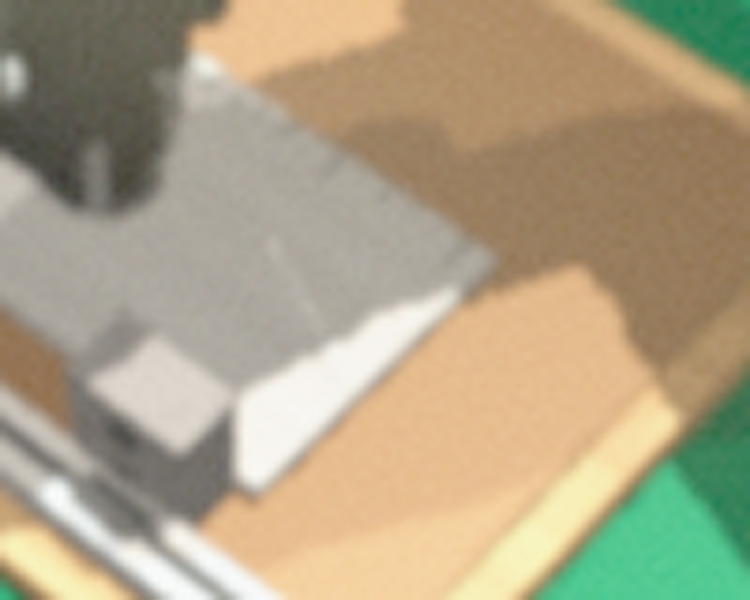

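View pics/zb.png

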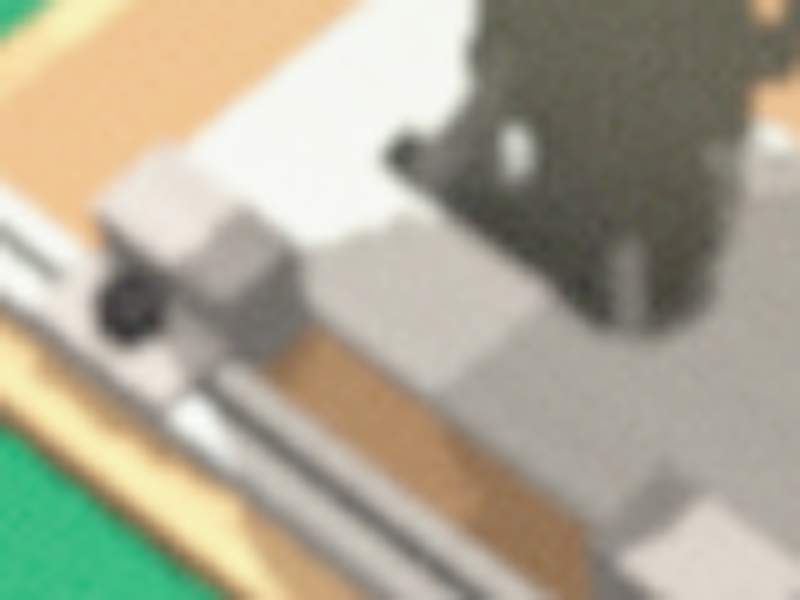

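```bash
python3 - <<'E'
from fit import *
c=pickle.load(open("scene10.pkl","rb"));c0=pickle.load(open("scene0.pkl","rb"))
f=lambda x,y,z,u0=285,v0=225,k=7.5:bp(c,(x+.5)/k-.5+u0,(y+.5)/k-.5+v0,z)
o=[(c,P(285,225,7.5,((1,1),180,452),((1,-1),88,382),((-1,1),235,398),((-1,-1),150,335)))]
x,r=fit(o,12.5,22,68,(630,50,.09));print("gauge",x.round(3),r)
A,Bq=f(0,385,30),f(270,590,30)
t=(Bq-A)/np.linalg.norm(Bq-A);n=np.array([-t[1],t[0],0]);print(A,Bq,"yaw",np.arctan2(-t[0],t[1]))
print("gauge centre from fence",(np.array([x[0],x[1],30])-A)@n)
q=[f(490,262,26),f(255,493,26)];print("plate +y corners",[v.round(1) for v in q],[(v-A)@n for v in q])
# plate +x edge near stop/in the middle (zb)
for a in((310,300),(430,390),(590,515)): v=f(*a,26,235,220,10);print("edge",v.round(1),(v-A)@n)
for a in((230,365),(305,320),): v=f(*a,18,235,220,10);print("stop foot?",v.round(1),(v-A)@n)
E
```

```text
gauge [6.31689e+02 5.56640e+01 4.00000e-02] [1.67 1.61 2.05 2.11]
[648.57701256   1.94319661  30.        ] [638.80779446 106.45676606  30.        ] yaw 0.09320238873596076
gauge centre from fence 11.814761805474923
plate +y corners [array([510.5,  68.4,  26. ]), array([618.2,  78.6,  26. ])] [np.float64(131.29727138785353), np.float64(23.062731089803613)]
edge [631.1 -85.9  26. ] 25.57988410292846
edge [627.6 -47.1  26. ] 25.428055062242297
edge [624.1   3.8  26. ] 24.24956775808243
stop foot? [653.2 -89.4  18. ] 3.9397754679337704
stop foot? [632.4 -87.4  18. ] 24.44760990885889
```

```bash
python3 -m jog '[[[0,0,0,0,0,0.008],[0,0,0,0,0,0],[0,0,0,0,0,0],[0,0,0,0,0,0]]]'
python3 - <<'E'
from h import *
s=ctrl.sense();print(rot(s["ee_rot"]).round(4),s["eef_pos"],s["force"],s["wrist_torque"],s["dq"].round(4))
E
```

```text
time_s: 16.0
eef_pos: [570.2, -35.4, 39.0]
ee_rot: [0.521, 0.476, 0.523, -0.477]
force: [-25.4, -2.2, 23.5]
grip_width: 0.267
[[-0.0028  0.9958  0.091 ]
 [ 0.0012  0.091  -0.9958]
 [-1.     -0.0026 -0.0014]] [570.17294029 -35.38439742  38.97436059] [-25.38122107  -2.22939411  23.47673955] [-0.54602834  4.10187364 -0.15494844] [ 0.0007 -0.0002 -0.001   0.001   0.0021 -0.0005]
```

```bash
python3 - <<'E'
from h import *
c=vision.capture("top");crop(c,280,165,330,205,14,"tg.png");pickle.dump(c,open("top11.pkl","wb"))
E
```

```text
(no output)
```

View pics/tg.png

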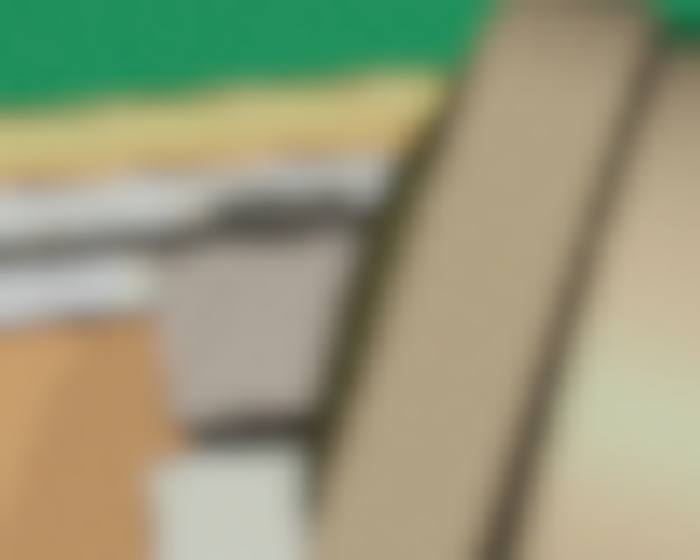

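```bash
python3 - <<'E'
from h import *
c=pickle.load(open("top11.pkl","rb"))
g=lambda x,y,z:bp(c,(x+.5)/14-.5+280,(y+.5)/14-.5+165,z)
A,Bq=np.array([631.5,155,30]),np.array([662.9,-203.5,30]);t=(A-Bq)/np.linalg.norm(A-Bq);n=np.array([-t[1],t[0],0])
for q,z in(((163,258),68),((183,422),68),((330,408),68),((152,322),30),((158,455),26),((300,448),26)):
    X=g(*q,z);print(q,X.round(1),round((X-A)@n,1))
E
```

```text
(163, 258) [638.4  71.8  68. ] 0.4
(183, 422) [613.2  68.8  68. ] 25.7
(330, 408) [615.2  46.5  68. ] 25.7
(152, 322) [635.4  76.8  30. ] 3.0
(158, 455) [614.8  76.3  26. ] 23.5
(300, 448) [615.8  53.8  26. ] 24.5
```

```bash
python3 - <<'E'
from rig import ctrl,workorder
s=ctrl.sense();print(s["force"],s["time_s"]);print(workorder.finish_job());s=ctrl.sense();print(s["force"],s["eef_pos"],s["time_s"])
E
```

```text
[-25.55568128  -2.27983027  23.8166619 ] 16.05
the job is handed in; nothing more can be done
None
the job is handed in; nothing more can be done
```

I stood the grey steel gauge block in the gap at the +y end of the plate and let it go. I then took the plate by its knob, pushed it onto the stop and the gauge block, and handed the job in at 16 s still holding and pressing. No verdict was reported.

**Last force readings:** the push towards the fence was about 25 N, with about 24 N pressing down and almost no twist at the wrist. That fits both blocks sharing the load, but I could not measure the force on each contact separately.

**Last position checks:**
- **Gauge block:** in the top view its faces sit about 0.4 and 25.7 mm from the fence, so it is tight within about 1 mm. The scene view puts its centre 11.8 mm off, against 12.5 expected.
- **Plate edge:** it measured 23–25.6 mm from the fence, against the 25 expected. That spread is within camera error.
- **Tool:** it had tilted about 0.01 rad under the push. I turned it back to within 0.003 rad of vertical before handing in.

**Where checks disagreed:**
- The two cameras differed by 3–6 mm in x, so I aligned the parts relative to each other within one view.
- The scene view fitted the gauge block's yaw at 0.04 against about 0.09 for the fence. That fit was poor (2 pixels off), and the top view showed the block's inner face parallel to the fence.
- One fence-edge reading in the last top view was 3 mm off the line fitted earlier.

I kept clear of the jar, mallet and awl but did not measure their positions again at the end.

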